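# Tamp the rock chunks level in the sample bin

## Task

Take the flat disc tamper by its handle and press the two rock chunks that stand proud in the bin down with it, until all the chunks lie level below the rim. Use the tamper, not the fingers. Then stand the tamper upright on the bench again, clear of the bin, and let go.

Things in the scene. Friction and masses are not known exactly. Their poses are not given: they have to be found in the camera images.
- tamper_handle (a point): Tamper, about 0.4 kg: flat aluminium disc 100 mm across, 12 mm thick, with a round upright wooden handle 30 mm in diameter whose top is 118 mm above the disc's underside. Stands on its disc on the bench. This point is on the handle's axis 75 mm above the underside, where to grip; z up along the handle. (A white pestle 36 mm across, a jar and a brush are bystanders.)
- bin: Open square grey bin fixed to the bench, 132 mm outside, 124 mm inside, rim 54 mm high, walls and floor 4 mm. Origin at the centre of its underside, on the bench; z up, x and y along its sides. Holds 9 loose rock chunks in 3 rows along its x; 7 lie on the floor, tops 42 mm above the bench; 2 stand proud. The tamper's disc fits inside with 12 mm to spare all round.
- chunk_a_c (a point): Proud tapered rock chunk, 40 mm tall, 44 x 34 mm on top, 23 x 34 mm below, wedged between its row neighbours 38 mm from the bin's middle on its -y side; top about 64 mm above the bench at first. Pressed from above (5 to 20 N) it shoves them aside and sinks to the bin floor, where its top is 44 mm and this point, its centre (half-way up), 24 mm above the bench; z up.
- chunk_b_c (a point): The other proud chunk, same shape and behaviour, in the middle of the row 38 mm from the bin's middle on its +y side; top about 60 mm above the bench at first. Fully down, its top is 44 mm and this point, its centre (half-way up), 24 mm above the bench; z up. One press of the disc at the bin's middle covers both chunks.
Not all that is in view belongs to the job. Leave any pink or turquoise look-alike of the part that bears chunk_b_c alone. Leave any blue look-alike of the part that bears tamper_handle alone.

How it is judged:
By the outcome, as a careful person would: the job done as asked, in the order asked, and still so for the second after the job is handed in, with the robot touching nothing.
It also fails if it takes over 42 s, if anything falls off the work surface, if the arm or the gripper's body presses on something with over 40 N, if the wrist force passes 120 N, or if a joint passes its speed limit or range.

## Robot

A 6-joint arm with a two-finger parallel gripper is mounted at the origin on the work surface. World frame = base frame: x ahead of the robot, y to its left, z up, the work surface at z = 0. Lengths are in m, angles in rad, forces in N, time in s.
With the tool pointing down it reaches from about 0.375 to 0.975 m from the base axis. Payload 3.8 kg.
Tool frame: the origin (TCP) lies on the centre line of the jaws, within the pads' length; the fingertips stand 11 mm ahead of it and the grasp point (between the pads) lies 8 mm behind it; z points along the fingers, y is the line along which they close (so a half turn about z gives the same grasp; the last joint's range is limited). The gripper opens to 85 mm and grips with 20 to 120 N. Pads are 22 mm wide; open, the fingers measure 114 mm over their backs; the gripper's body (76 mm by 85 mm) begins 54 mm behind the grasp point. The pads swing forward as they close: fully open they stand 13 mm farther back than shut.
Start: joints at [-1.364, 0.264, 1.604, -0, 1.274, -0.037], TCP at [0.163, -0.655, 0.217] pointing down, gripper open.
Joint ranges: [-2.63, 2.63], [-0.94, 2.18], [0.31, 2.57], [-1.31, 4.45], [0, 2.66], [-2.55, 2.55]. Speed limits (rad/s): [2.57, 2.57, 3.14, 3.14, 3.14, 3.14].

## Interface

Orientations are given as a unit quaternion [w, x, y, z].
In Python, from cell import arm, cams gives the robot as it stands.
- The arm moves only by the shell command python3 -m creep 'ROWS' [FORCE]. ROWS is JSON, a list of rows, each a list of 3 entries, a list of its own where there are three numbers: the opening, from -1 (shut) to 1 (fully open), then the shift along the tool's x, y, z in cm, then the turn about the tool's z in rad. A call has 1 to 8 rows; each row is the pose to reach, as a shift and turn from the pose commanded when the call began, along the tool's axes at that moment; what a row does not reach only later rows make up. A row lasts 1/12 s, in which the tool goes at most 41.7 mm and 7.16 degrees, less where a joint would pass 70% of its speed; a pose out of reach is approached as far as the arm can. A call with a gripper value outside its range is refused whole. The fingers move at their own pace and stop on an object; FORCE is the grip in N (left out, the last holds). Time passes only in rows, so rows that repeat a pose let the fingers close. It gives the time, the measured TCP pose, the force, the opening and the grip force at its end, in the units of the state.
- arm.observe(): the state, without advancing time (a new reading comes with each control period).
- cams.camera(name): name is "scene" or "top" or "wrist"; returns the picture (480x640x3 uint8, red, green, blue); there is no depth.
- cams.camera_params(name): a dict with "mtx" (3x3 intrinsics, pixels), "world_from_camera" (4x4, takes a point from camera to world coordinates). Camera axes: x right, y down, z forward; pixel columns grow to the right and rows downward; lengths in m; the calibration is good to about 2 mm. The wrist camera is an equidistant fisheye: a pixel r from the principal point sees the ray r / f radians off the axis. A picture is of the moment at which its call begins: read the wrist's pose just before it. camera_params takes no time and is no camera call; for the wrist camera it gives the pose at the moment of the call.
- arm.finish_job(): hands the job in; it is judged then, once.
The state is a dict: "time": time; "qpos": joint angles; "joint_velocities": joint speeds; "tau": joint torques, N m; "eef_pos": TCP position; "orientation": TCP orientation; "wrist_force": force on the tool from outside, world axes, zero at the start; "ft_torque": the same for the moment, N m; "gripper_width": finger opening in m; "grip_force": force on a finger pad.
Only numpy, scipy, OpenCV 4.12 (cv2) and the standard library are available. Lean on these libraries where they do the work, as an engineer would, in place of code of your own. Each camera call takes 0.05 s, during which the arm holds its last target. There are 200 camera calls.

## Working session

There is one attempt and no reset: what is moved stays moved. The work goes in short steps, Python scripts to look and compute and a shell command to move; the robot and the scene stay as the last step left them, time stands still between calls to the robot, and variables do not carry over. Pictures are saved under pics/ and viewed, at most 10 in all, crops included, and the job is handed in when it is done.

```bash
mkdir -p pics; ls
python3 - <<'E'
from cell import arm,cams
import cv2,numpy as np
for n in ("scene","top"):
    im=cams.camera(n); cv2.imwrite(f"pics/{n}0.png",im[:,:,::-1])
    p=cams.camera_params(n); print(n,np.round(p["mtx"],1).tolist(),np.round(p["world_from_camera"],3).tolist())
s=arm.observe(); print(s["time"],s["eef_pos"],s["orientation"],s["gripper_width"],s["wrist_force"])
E
```

```text
pics
scene [[563.9, 0.0, 317.7], [0.0, 563.9, 245.4], [0.0, 0.0, 1.0]] [[-0.23, 0.806, -0.545, 0.979], [0.973, 0.19, -0.129, 0.118], [-0.0, -0.56, -0.828, 0.747], [0.0, 0.0, 0.0, 1.0]]
top [[581.0, 0.0, 322.2], [0.0, 581.0, 238.8], [0.0, 0.0, 1.0]] [[-0.005, -0.981, 0.196, 0.348], [-1.0, 0.001, -0.019, 0.03], [0.018, -0.196, -0.981, 1.099], [0.0, 0.0, 0.0, 1.0]]
0.1 [ 0.16281232 -0.6543656   0.21629635] [-9.96139284e-04  9.92577472e-01  1.21609875e-01 -8.45464929e-05] 0.08568118071099362 [-0.18891071  0.16671947  0.48609486]
```

View pics/scene0.png

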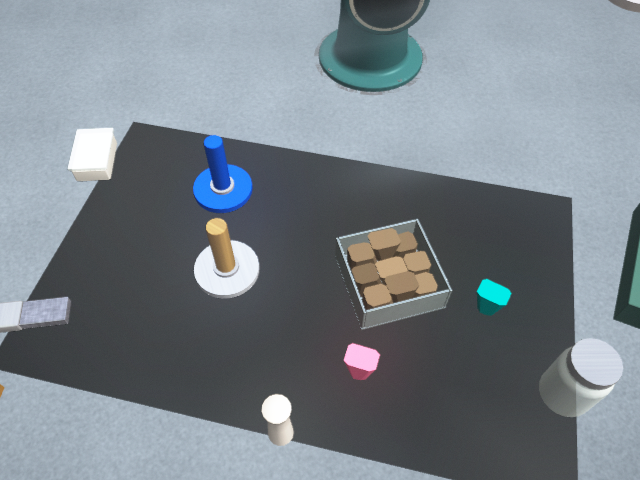

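View pics/top0.png

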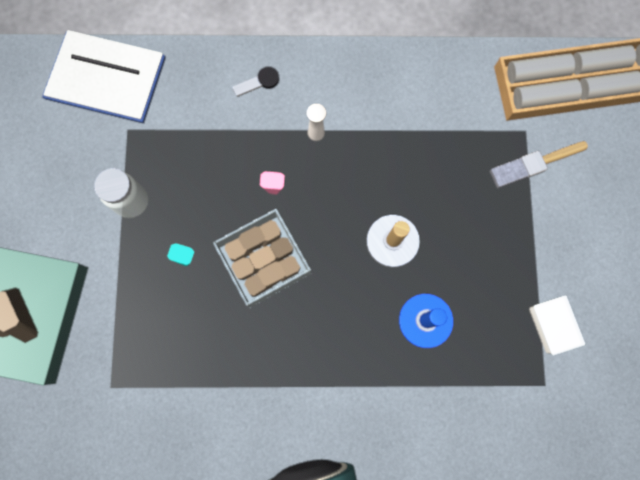

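The scene shows the wooden-handled tamper with its silvery disc: scene (226,268), top (393,240). The blue look-alike is at scene (222,187), top (427,320). The bin with brown chunks is at scene (393,273), top (262,256). The pink and turquoise chunk look-alikes are at top (272,182) and (181,254), and the pestle is at top (316,122). The wooden tamper fits the description; I'll confirm it in an enlarged crop and measure.

```bash
cat > h.py <<'E'
import numpy as np,cv2
from cell import arm,cams
def ray(n,uv,z):
    p=cams.camera_params(n);T=p["world_from_camera"]
    uv=np.atleast_2d(np.float64(uv)); d=np.c_[uv,np.ones(len(uv))]@np.linalg.inv(p["mtx"]).T@T[:3,:3].T
    c=T[:3,3]; return c+d*((z-c[2])/d[:,2])[:,None]
def big(mask,box):
    m=np.zeros_like(mask); a,b,c,d=box; m[b:d,a:c]=mask[b:d,a:c]
    cs,_=cv2.findContours(m,cv2.RETR_EXTERNAL,cv2.CHAIN_APPROX_NONE)
    return max(cs,key=cv2.contourArea)[:,0]
E
python3 - <<'E'
from h import *
for n,db,bb in (("top",(355,205,430,275),(205,200,320,310)),("scene",(180,210,275,305),(325,210,460,335))):
    im=cv2.imread(f"pics/{n}0.png"); hsv=cv2.cvtColor(im,cv2.COLOR_BGR2HSV)
    disc=big(cv2.inRange(hsv,(0,0,130),(179,60,255)),db)
    P=ray(n,cv2.convexHull(disc.astype(np.int32))[:,0],0.012)[:,:2].astype(np.float32)
    (c,r)=cv2.minEnclosingCircle(P); print(n,"disc",np.round(c,4),r)
    w=big(cv2.inRange(hsv,(8,90,60),(28,255,255)),db)
    x,y=w.mean(0); print(" handle mean px",x,y,"on z=.07",np.round(ray(n,(x,y),0.07),4))
    m=big(cv2.inRange(hsv,(0,0,70),(179,255,255)),bb)
    hull=cv2.convexHull(m.astype(np.int32))
    q=cv2.approxPolyDP(hull,6,True)[:,0]; print(" bin px",q.tolist(),np.round(ray(n,q,0.054)[:,:2],4).tolist())
a=cv2.imread("pics/top0.png")[190:350,205:465]; cv2.imwrite("pics/crop0.png",cv2.resize(a,None,fx=3,fy=3,interpolation=2))
E
```

```text
top disc [ 0.562  -0.1252] 0.05175332725048065
 handle mean px 397.2142857142857 233.60714285714286 on z=.07 [[ 0.5622 -0.1256  0.07  ]]
 bin px [[319, 200], [319, 309], [205, 309], [205, 200]] [[0.6296, 0.0159], [0.4278, 0.0166], [0.4285, 0.2201], [0.6296, 0.2271]]
scene disc [ 0.5677 -0.1234] 0.05290467292070389
 handle mean px 220.48387096774192 244.1451612903226 on z=.07 [[ 0.5634 -0.1253  0.07  ]]
 bin px [[459, 210], [459, 334], [325, 334], [325, 210]] [[0.4078, 0.2081], [0.6187, 0.2277], [0.66, 0.0527], [0.4555, 0.0059]]
```

View pics/crop0.png

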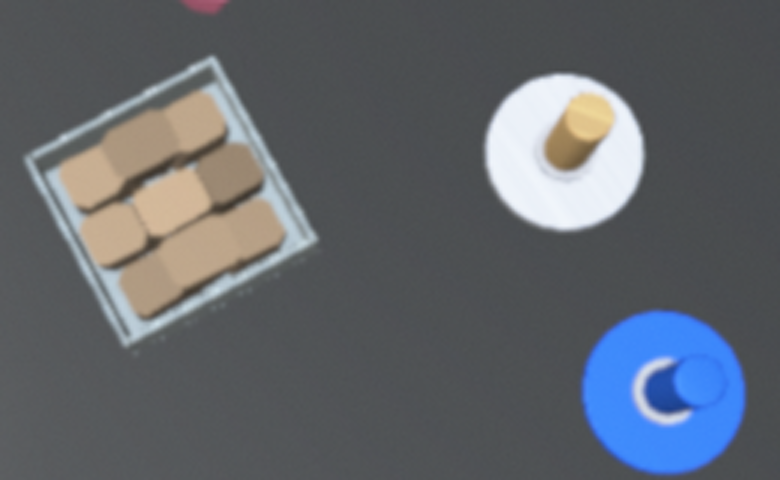

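The crop confirms the wooden tamper (crop disc centre (565,152), plain white disc) as distinct from the blue one. The bin rim's outer corners are at crop (213,57), (317,240), (126,347) and (26,158).

```bash
cat >> h.py <<'E'
from scipy.spatial.transform import Rotation as R
def shift(t):
    s=arm.observe(); w,x,y,z=s["orientation"]
    return np.round(R.from_quat([x,y,z,w]).inv().apply(np.array(t)-s["eef_pos"])*100,2)
E
python3 - <<'E'
from h import *
c=np.array([(213,57),(317,240),(126,347),(26,158)])/3+(205,190)
P=ray("top",c,0.054)[:,:2]; print(P.round(4).tolist(),P.mean(0),np.linalg.norm(P-np.roll(P,1,0),axis=1))
P2=ray("scene",[(337,237),(418,222),(450,291),(363,326)],0.054)[:,:2]; print(P2.round(4).tolist(),P2.mean(0))
print(ray("top",(427,320),0.012))
print(shift((.562,-.1253,.20)),shift((.562,-.1253,.067)))
E
```

```text
[[0.6124, 0.0955], [0.4983, 0.0315], [0.4342, 0.1455], [0.5491, 0.2085]] [0.52350125 0.12024734] [0.12951176 0.13079892 0.13075915 0.13105653]
[[0.5011, 0.0348], [0.4454, 0.1493], [0.5552, 0.2092], [0.6367, 0.1001]] [0.53460362 0.12335332]
[[ 0.40991776 -0.18497472  0.012     ]]
[ 51.51 -41.7    1.72] [ 51.51 -41.67  15.02]
```

```bash
python3 -m creep '[[1,[3.2,-2.6,0],0],[1,[6.4,-5.2,0],0],[1,[9.6,-7.8,0],0],[1,[12.8,-10.4,0],0],[1,[16,-13,0],0],[1,[19.2,-15.6,0],0],[1,[22.4,-18.2,0],0],[1,[25.6,-20.8,0],0]]' 100; python3 -m creep '[[1,[3.2,-2.6,0],0],[1,[6.4,-5.2,0],0],[1,[9.6,-7.8,0],0],[1,[12.8,-10.4,0],0],[1,[16,-13,0],0],[1,[19.2,-15.6,0],0],[1,[22.4,-18.2,0],0],[1,[25.6,-20.8,0],0]]'
python3 - <<'E'
from h import *
print(arm.observe()["eef_pos"],shift((.562,-.1253,.16)),shift((.562,-.1253,.067)))
E
```

```text
time: 0.77
eef_pos: [0.3617, -0.3894, 0.2171]
orientation: [-0.0, 0.993, 0.121, -0.0]
wrist_force: [0.4, -0.5, 0.1]
gripper_width: 0.0853
grip_force: 0.0
time: 1.43
eef_pos: [0.5599, -0.1257, 0.2171]
orientation: [-0.0, 0.993, 0.122, -0.0]
wrist_force: [0.2, -0.5, 0.0]
gripper_width: 0.0855
grip_force: 0.0
[ 0.55992874 -0.12570784  0.21711902] [0.21 0.01 5.71] [2.200e-01 1.000e-02 1.501e+01]
```

```bash
python3 -m creep '[[1,[0.1,0,2.5],0],[1,[0.2,0,5],0],[1,[0.2,0,7.5],0],[1,[0.2,0,10],0],[1,[0.2,0,12],0],[1,[0.2,0,13.5],0],[1,[0.2,0,15],0],[1,[0.2,0,15],0]]'
python3 - <<'E'
from h import *
cv2.imwrite("pics/w1.png",cams.camera("wrist")[:,:,::-1])
E
```

```text
time: 2.1
eef_pos: [0.5579, -0.1263, 0.0633]
orientation: [-0.001, 0.993, 0.122, -0.004]
wrist_force: [-0.5, -0.1, -1.5]
gripper_width: 0.0855
grip_force: 0.0
```

View pics/w1.png

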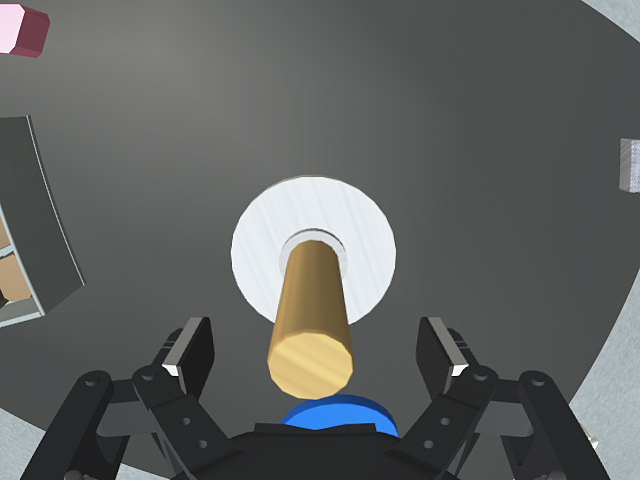

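The handle (top at 311,365) stands centred between the pads (190 and 440). I'll hold briefly to check settling, then close.

```bash
python3 -m creep '[[1,[0,0,0],0],[1,[0,0,0],0]]'
python3 - <<'E'
from h import *
print(shift((.562,-.1253,.067)))
E
```

```text
time: 2.32
eef_pos: [0.5622, -0.1275, 0.0686]
orientation: [0.0, 0.993, 0.122, 0.001]
wrist_force: [0.5, 0.2, 0.1]
gripper_width: 0.0855
grip_force: 0.0
[ 0.03 -0.22  0.16]
```

```bash
python3 -m creep '[[0.2,[0,-0.2,0.1],0],[-0.2,[0,-0.2,0.1],0],[-0.6,[0,-0.2,0.1],0],[-1,[0,-0.2,0.1],0],[-1,[0,-0.2,0.1],0],[-1,[0,-0.2,0.1],0],[-1,[0,-0.2,0.1],0],[-1,[0,-0.2,0.1],0]]' 100;  python3 -m creep '[[-1,[0,0,0],0],[-1,[0,0,0],0],[-1,[0,0,0],0]]'
```

```text
time: 2.98
eef_pos: [0.5611, -0.125, 0.0671]
orientation: [-0.0, 0.993, 0.122, 0.0]
wrist_force: [-1.8, 2.2, 6.5]
gripper_width: 0.0282
grip_force: 98.1
time: 3.23
eef_pos: [0.5611, -0.1251, 0.0671]
orientation: [-0.0, 0.993, 0.122, 0.0]
wrist_force: [-1.3, 3.1, 6.0]
gripper_width: 0.0281
grip_force: 98.1
```

```bash
python3 -m creep '[[-1,[0,0,-1],0],[-1,[0,0,-2.5],0],[-1,[0,0,-4],0],[-1,[0,0,-6],0],[-1,[0,0,-8],0],[-1,[0,0,-9.5],0],[-1,[0,0,-10.5],0],[-1,[0,0,-10.5],0]]'; python3 -m creep '[[-1,[0,0,0],0],[-1,[0,0,0],0]]'
python3 - <<'E'
from h import *
print(shift((.5235,.1205,.17)))
cv2.imwrite("pics/w2.png",cams.camera("wrist")[:,:,::-1])
E
```

```text
time: 3.9
eef_pos: [0.5621, -0.1259, 0.1738]
orientation: [0.001, 0.993, 0.122, 0.002]
wrist_force: [-0.3, -0.7, -4.8]
gripper_width: 0.0282
grip_force: 98.9
time: 4.07
eef_pos: [0.5597, -0.1251, 0.1698]
orientation: [-0.0, 0.993, 0.122, -0.001]
wrist_force: [0.4, -0.5, -5.2]
gripper_width: 0.0279
grip_force: 98.9
[ 2.420e+00 -2.471e+01  1.000e-02]
```

View pics/w2.png

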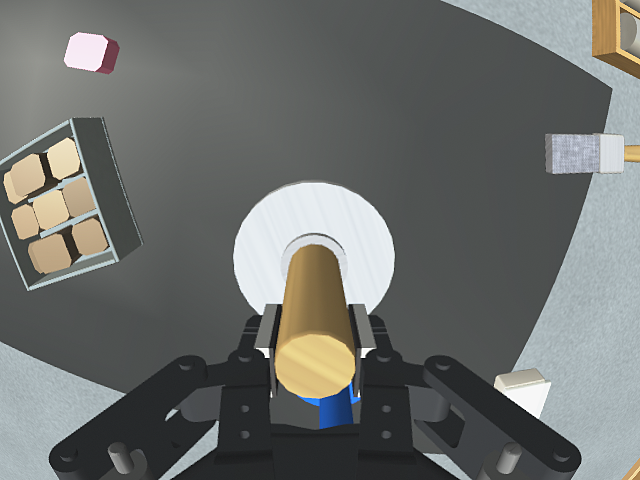

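The tamper is held upright, with the disc at (314,262), unchanged from before the lift, and clear of the bench. Next I'll carry it over the bin.

```bash
python3 -m creep '[[-1,[0.1,-1.5,0],0],[-1,[0.4,-4,0],0],[-1,[0.7,-7,0],0],[-1,[1,-10,0],0],[-1,[1.3,-13,0],0],[-1,[1.6,-16,0],0],[-1,[1.9,-19,0],0],[-1,[2.1,-21.5,0],0]]'; python3 -m creep '[[-1,[0.1,-1.5,0],0],[-1,[0.2,-2.5,0],0],[-1,[0.2,-3,0],0],[-1,[0.2,-3,0],0],[-1,[0.2,-3,0],0],[-1,[0.2,-3,0],0]]'
python3 - <<'E'
from h import *
print(shift((.5235,.1205,.17)))
for n in("scene","top"): cv2.imwrite(f"pics/{n}3.png",cams.camera(n)[:,:,::-1])
cv2.imwrite("pics/w3.png",cams.camera("wrist")[:,:,::-1])
E
```

```text
time: 4.78
eef_pos: [0.5276, 0.0909, 0.1703]
orientation: [-0.0, 0.993, 0.122, -0.001]
wrist_force: [0.9, -1.1, -3.6]
gripper_width: 0.028
grip_force: 99.2
time: 5.28
eef_pos: [0.5241, 0.1171, 0.1713]
orientation: [0.0, 0.993, 0.121, -0.0]
wrist_force: [-0.5, -0.3, -3.1]
gripper_width: 0.0282
grip_force: 99.3
[ 0.02 -0.35  0.13]
```

View pics/w3.png

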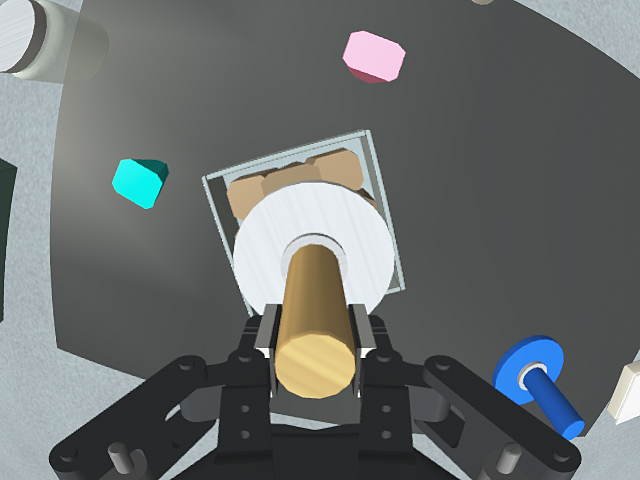

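The disc (314,262) is over the bin. The visible rim corners at wrist (368,130), (404,290) and (204,178) can cross-check the bin centre.

```bash
python3 -m creep '[[-1,[0,-0.15,0],0],[-1,[0,-0.3,0.5],0],[-1,[0,-0.3,1],0],[-1,[0,-0.3,1.5],0],[-1,[0,-0.3,2],0],[-1,[0,-0.3,2.4],0],[-1,[0,-0.3,2.4],0],[-1,[0,-0.3,2.4],0]]'
python3 - <<'E'
from h import *
p=cams.camera_params("wrist");T=p["world_from_camera"];m=p["mtx"]
T=T.copy(); T[:3,3]-=arm.observe()["eef_pos"]-np.array([.5241,.1171,.1713])  # pose when picture w3 was taken
def wr(uv,z):
    d=(np.array(uv,float)-m[:2,2])/m[0,0]; r=np.linalg.norm(d)
    v=T[:3,:3]@np.r_[np.sin(r)*d/r,np.cos(r)]; c=T[:3,3]; return (c+v*(z-c[2])/v[2])[:2]
a,b,c=[wr(u,.054) for u in((368,130),(404,290),(204,178))]
print(a,b,c,"centre",(b+c)/2,np.linalg.norm(a-b),np.linalg.norm(a-c))
im=cv2.imread("pics/w3.png"); hsv=cv2.cvtColor(im,cv2.COLOR_BGR2HSV); k=cv2.inRange(hsv,(0,0,185),(179,40,255)); k[:170]=0;k[320:]=0;k[:,:225]=0;k[:,400:]=0
n,l,s,_=cv2.connectedComponentsWithStats(k); i=1+s[1:,4].argmax(); pts=np.argwhere(l==i)[:,::-1]
print(s[i],"disc centre",cv2.minEnclosingCircle(np.float32([wr(q,.1713-.067+.012) for q in cv2.convexHull(pts.astype(np.int32))[:,0]])),"at eef .5241 .1171")
print(shift((.5235,.1205,.17)))
E
```

```text
time: 6.1
eef_pos: [0.5229, 0.1208, 0.1468]
orientation: [0.0, 0.993, 0.122, -0.001]
wrist_force: [-0.3, 0.6, -4.2]
gripper_width: 0.0282
grip_force: 99.3
[0.61411769 0.09981447] [0.49963119 0.03566788] [0.55109847 0.21064864] centre [0.52536483 0.12315826] 0.1312324086396367 0.12749758968360034
[  225   170   175   147 14127] disc centre ((0.5358481407165527, 0.12168475240468979), 0.06096728891134262) at eef .5241 .1171
[ 0.05  0.05 -2.32]
```

The bin centre from the wrist view is (0.525, 0.123), against (0.5235, 0.120) from the top view. They agree within 3 mm, well inside the 12 mm clearance. The wrist disc mask took in some rim, so I'll ignore that value. Now I'll press down gradually.

```bash
python3 -m creep '[[-1,[0.1,0,0.4],0],[-1,[0.1,0,0.8],0],[-1,[0.1,0,1.2],0],[-1,[0.1,0,1.4],0],[-1,[0.1,0,1.6],0],[-1,[0.1,0,1.8],0],[-1,[0.1,0,1.9],0],[-1,[0.1,0,1.9],0]]'; python3 -m creep '[[-1,[0,0,0.1],0],[-1,[0,0,0.2],0],[-1,[0,0,0.3],0],[-1,[0,0,0.4],0],[-1,[0,0,0.5],0],[-1,[0,0,0.6],0],[-1,[0,0,0.6],0],[-1,[0,0,0.6],0]]'
```

```text
time: 6.77
eef_pos: [0.5243, 0.1212, 0.1286]
orientation: [-0.0, 0.993, 0.122, 0.0]
wrist_force: [-0.0, -0.1, -3.9]
gripper_width: 0.0282
grip_force: 99.6
time: 7.43
eef_pos: [0.5247, 0.1212, 0.1227]
orientation: [-0.0, 0.993, 0.122, 0.0]
wrist_force: [0.2, -0.4, 1.4]
gripper_width: 0.0282
grip_force: 99.9
```

```bash
python3 -m creep '[[-1,[0,0,0.1],0],[-1,[0,0,0.2],0],[-1,[0,0,0.3],0],[-1,[0,0,0.4],0],[-1,[0,0,0.5],0],[-1,[0,0,0.6],0],[-1,[0,0,0.6],0],[-1,[0,0,0.6],0]]'; python3 -m creep '[[-1,[0,0,0.1],0],[-1,[0,0,0.2],0],[-1,[0,0,0.3],0],[-1,[0,0,0.4],0],[-1,[0,0,0.4],0],[-1,[0,0,0.4],0]]'
```

```text
time: 8.1
eef_pos: [0.5241, 0.1211, 0.1161]
orientation: [-0.0, 0.993, 0.122, -0.0]
wrist_force: [1.8, -0.2, -1.1]
gripper_width: 0.0278
grip_force: 99.9
time: 8.6
eef_pos: [0.5241, 0.1211, 0.1122]
orientation: [-0.0, 0.993, 0.122, -0.0]
wrist_force: [0.4, -0.0, -1.5]
gripper_width: 0.028
grip_force: 99.9
```

```bash
python3 -m creep '[[-1,[0,0,0.05],0],[-1,[0,0,0.1],0],[-1,[0,0,0.1],0],[-1,[0,0,0.1],0],[-1,[0,0,0.1],0]]'; python3 -m creep '[[-1,[0,0,0.05],0],[-1,[0,0,0.05],0],[-1,[0,0,0.05],0],[-1,[0,0,0.05],0]]'
```

```text
time: 9.02
eef_pos: [0.5242, 0.1211, 0.1114]
orientation: [0.0, 0.993, 0.122, -0.0]
wrist_force: [0.3, -1.3, 0.5]
gripper_width: 0.0281
grip_force: 99.9
time: 9.35
eef_pos: [0.5243, 0.1212, 0.111]
orientation: [-0.0, 0.993, 0.122, -0.0]
wrist_force: [0.2, -0.3, 1.1]
gripper_width: 0.028
grip_force: 100.0
```

```bash
python3 -m creep '[[-1,[0,0,0.05],0],[-1,[0,0,0.1],0],[-1,[0,0,0.1],0],[-1,[0,0,0.1],0],[-1,[0,0,0.1],0]]'
```

```text
time: 9.77
eef_pos: [0.5246, 0.1212, 0.1109]
orientation: [-0.0, 0.993, 0.122, 0.0]
wrist_force: [-1.1, -0.1, 4.9]
gripper_width: 0.0279
grip_force: 100.6
```

```bash
python3 -m creep '[[-1,[0,0,0.05],0],[-1,[0,0,0.1],0],[-1,[0,0,0.15],0],[-1,[0,0,0.15],0],[-1,[0,0,0.15],0]]'; python3 -m creep '[[-1,[0,0,0.05],0],[-1,[0,0,0.1],0],[-1,[0,0,0.15],0],[-1,[0,0,0.15],0],[-1,[0,0,0.15],0]]'
```

```text
time: 10.18
eef_pos: [0.5248, 0.1212, 0.1108]
orientation: [0.0, 0.993, 0.122, 0.001]
wrist_force: [-4.5, -2.2, 13.4]
gripper_width: 0.0279
grip_force: 101.1
time: 10.6
eef_pos: [0.525, 0.1212, 0.1108]
orientation: [0.0, 0.993, 0.122, 0.001]
wrist_force: [-8.1, -2.6, 21.1]
gripper_width: 0.028
grip_force: 102.1
```

It has bottomed: TCP 0.1108 puts the underside at 44 mm, with about 26 N net and no further travel. Lifting out to look.

```bash
python3 -m creep '[[-1,[0,0,-0.4],0],[-1,[0,0,-0.8],0],[-1,[0,0,-1.5],0],[-1,[0,0,-2.5],0],[-1,[0,0,-3.5],0],[-1,[0,0,-4.5],0],[-1,[0,0,-5.5],0],[-1,[0,0,-6.5],0]]'; python3 -m creep '[[-1,[0,1.5,0],0],[-1,[-0.3,4,0],0],[-1,[-0.6,7,0],0],[-1,[-1,10,0],0],[-1,[-1.3,13,0],0],[-1,[-1.6,16,0],0],[-1,[-1.9,19,0],0],[-1,[-2.1,21,0],0]]'; python3 -m creep '[[-1,[-0.1,1.5,0],0],[-1,[-0.2,2.5,0],0],[-1,[-0.3,3.5,0],0],[-1,[-0.3,3.5,0],0],[-1,[-0.3,3.5,0],0],[-1,[-0.3,3.5,0],0]]'
python3 - <<'E'
from h import *
print(shift((.561,-.125,.067)))
s=cams.camera("scene")[200:345,310:470,::-1]; t=cams.camera("top")[195:315,200:325,::-1]
cv2.imwrite("pics/bin4.png",np.hstack([cv2.resize(s,(400,400),interpolation=2),cv2.resize(t,(400,400),interpolation=2)]))
E
```

```text
time: 11.27
eef_pos: [0.5245, 0.1212, 0.1733]
orientation: [-0.0, 0.993, 0.122, 0.0]
wrist_force: [0.5, 0.8, -5.1]
gripper_width: 0.0283
grip_force: 100.2
time: 11.93
eef_pos: [0.5551, -0.0905, 0.173]
orientation: [0.001, 0.993, 0.121, 0.001]
wrist_force: [0.6, 0.2, -4.4]
gripper_width: 0.0282
grip_force: 99.7
time: 12.43
eef_pos: [0.5599, -0.1214, 0.1718]
orientation: [-0.0, 0.993, 0.122, -0.0]
wrist_force: [-0.4, -0.7, -3.9]
gripper_width: 0.0284
grip_force: 99.6
[ 0.02  0.39 10.48]
```

View pics/bin4.png

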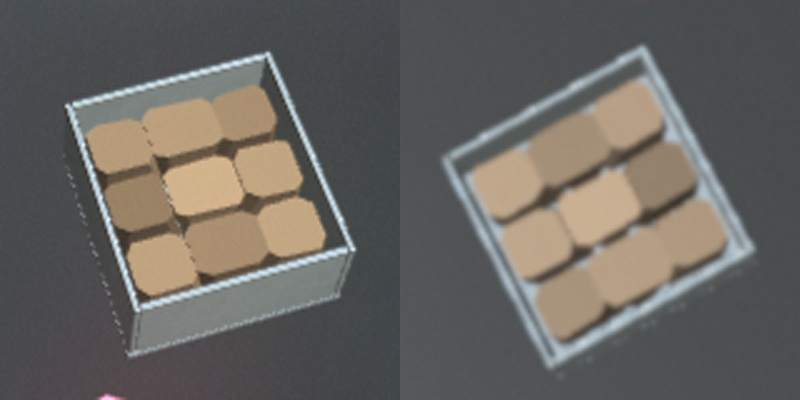

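Both views show all nine chunks level below the rim; the former proud chunks at (182,127) and (230,245) in the scene crop are down. Next I'll set the tamper back at its old spot.

```bash
python3 -m creep '[[-1,[0,0.2,1],0],[-1,[0,0.3,3],0],[-1,[0,0.3,5],0],[-1,[0,0.3,7],0],[-1,[0,0.3,8.5],0],[-1,[0,0.3,9.5],0],[-1,[0,0.3,9.8],0],[-1,[0,0.3,9.8],0]]'; python3 -m creep '[[-1,[0,0,0],0],[-1,[0,0,0.1],0],[-1,[0,0,0.2],0],[-1,[0,0,0.3],0],[-1,[0,0,0.4],0],[-1,[0,0,0.5],0],[-1,[0,0,0.5],0],[-1,[0,0,0.5],0]]'
```

```text
time: 13.2
eef_pos: [0.56, -0.1248, 0.0727]
orientation: [-0.0, 0.993, 0.122, -0.001]
wrist_force: [-0.3, -0.1, -4.4]
gripper_width: 0.0281
grip_force: 99.6
time: 13.87
eef_pos: [0.5607, -0.1253, 0.0689]
orientation: [-0.0, 0.993, 0.122, -0.0]
wrist_force: [0.0, 0.3, -4.2]
gripper_width: 0.028
grip_force: 99.6
```

```bash
python3 -m creep '[[-1,[0,0,0.05],0],[-1,[0,0,0.1],0],[-1,[0,0,0.15],0],[-1,[0,0,0.2],0],[-1,[0,0,0.2],0],[-1,[0,0,0.2],0]]'
```

```text
time: 14.37
eef_pos: [0.5609, -0.1253, 0.0672]
orientation: [0.0, 0.993, 0.122, 0.0]
wrist_force: [-0.0, 0.4, -1.9]
gripper_width: 0.028
grip_force: 99.9
```

Contact is beginning. I'll press 0.5 mm more, then release slowly.

```bash
python3 -m creep '[[-1,[0,0,0.05],0],[-1,[0,0,0.05],0],[-1,[0,0,0.05],0]]' 20; python3 -m creep '[[-0.2,[0,0,0],0],[0,[0,0,0],0],[0.3,[0,0,0],0],[0.6,[0,0,0],0],[1,[0,0,0],0],[1,[0,0,0],0],[1,[0,0,0],0],[1,[0,0,0],0]]'; python3 -m creep '[[1,[0,0,-1],0],[1,[0,0,-2.5],0],[1,[0,0,-4.5],0],[1,[0,0,-7],0],[1,[0,0,-9.5],0],[1,[0,0,-12],0],[1,[0,0,-13],0],[1,[0,0,-13],0]]'; python3 -m creep '[[1,[-3,2.5,0],0],[1,[-6,5,0],0],[1,[-9,7.5,0],0],[1,[-12,10,0],0],[1,[-15,12.5,0],0],[1,[-18,15,0],0],[1,[-19,16,0],0],[1,[-19,16,0],0]]'
python3 - <<'E'
from h import *
cv2.imwrite("pics/s5.png",cams.camera("scene")[:,:,::-1])
E
```

```text
time: 14.62
eef_pos: [0.561, -0.1253, 0.0672]
orientation: [0.0, 0.993, 0.122, 0.0]
wrist_force: [-1.9, 1.5, 3.4]
gripper_width: 0.0279
grip_force: 100.1
time: 15.28
eef_pos: [0.5608, -0.1253, 0.0664]
orientation: [-0.0, 0.993, 0.122, -0.0]
wrist_force: [0.4, 0.7, -0.5]
gripper_width: 0.0854
grip_force: 0.0
time: 15.95
eef_pos: [0.5633, -0.1259, 0.2008]
orientation: [0.001, 0.993, 0.122, 0.003]
wrist_force: [-0.2, -0.4, 0.5]
gripper_width: 0.0853
grip_force: 0.0
time: 16.62
eef_pos: [0.4122, -0.3284, 0.1946]
orientation: [-0.001, 0.993, 0.119, -0.001]
wrist_force: [0.0, 0.4, -0.6]
gripper_width: 0.0856
grip_force: 0.0
```

View pics/s5.png

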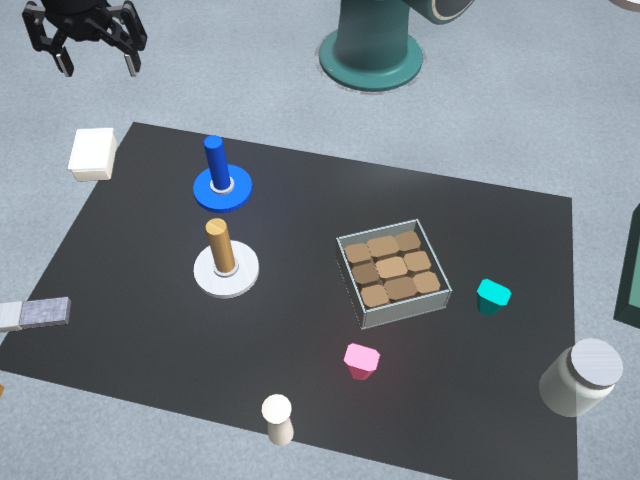

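The tamper stands upright at (226,268), the chunks at (393,270) are level, the bystanders haven't moved, and the gripper is clear at (85,35). Handing in.

```bash
python3 -m creep '[[1,[0,0,0],0],[1,[0,0,0],0],[1,[0,0,0],0]]' | head -1; python3 -c "
from cell import arm
print(arm.finish_job())"
```

```text
time: 16.92
the job is handed in; nothing more can be done
None
```

The job is handed in at about 17 s: I pressed both proud chunks down with the tamper, all nine now lie level below the rim, and the tamper stands upright on the bench, clear of the bin and released.

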